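# Feed a medicine carton into the dispensary lane

## Robot

A 6-joint arm with a two-finger parallel gripper is mounted at the origin on the work surface. World frame = base frame: x ahead of the robot, y to its left, z up, the work surface at z = 0. Lengths are in m, angles in rad, forces in N, time in s.
With the tool pointing down it reaches from about 0.325 to 0.9 m from the base axis. Payload 6.1 kg.
Tool frame: the origin (TCP) lies at the very end of the fingers, on their centre line; the grasp point (between the pads) lies 19 mm behind it (bot.pinch_z is the distance from the TCP to the grasp point, in m); z points along the fingers, y is the line along which they close (so a half turn about z gives the same grasp; the last joint's range is limited). The gripper opens to 87 mm and grips with 3 to 60 N. Pads are 19 mm wide; open, the fingers measure 117 mm over their backs; the gripper's body (75 mm by 190 mm) begins 51 mm behind the grasp point.
Start: joints at [1.172, 0.22, 1.526, -0, 1.395, -0.126], TCP at [0.168, 0.602, 0.223] pointing down, gripper open.
Joint ranges: [-2.98, 2.98], [-0.91, 2.08], [0.09, 2.57], [-1.24, 4.39], [0.2, 2.65], [-2.68, 2.68]. Speed limits (rad/s): [2.57, 2.57, 3.01, 3.14, 3.14, 3.14].

## Interface

Orientations are given as a unit quaternion [w, x, y, z].
In Python, from bench import monitor, viewer, job, bot gives the robot as it stands.
- The arm moves only by the tool servo_tool, never from a script. Its argument "commands" is a list that holds one entry, the list of rows, each a list of 4 numbers: the shift along the tool's x, y, z in m, then the turn about the tool's z in degrees. A call has 1 to 12 rows; each row shifts and turns the commanded pose from where the row before left it, along the tool's axes as they then stand; what a row does not reach is not made up. A row lasts 1/8 s, in which the tool goes at most 62.5 mm and 10.7 degrees, less where a joint would pass 70% of its speed; a pose out of reach is approached as far as the arm can. A call is refused whole if a number of a shift passes 0.0625 or a number of a turn 10.7, either way. A call with a gripper value outside its range is refused whole. "fingers" is the gripper's target within -1 to 1 (shut at 1, half-way at 0, fully open at -1), set as the call begins (left out, the last holds). The fingers move at their own pace and stop on an object; the grip force is fixed at half the most. Time passes only in rows, so rows that do not move let the fingers close. It gives the time, the measured TCP pose, the force, the opening and the grip force at its end, in the units of the state.
- monitor.get_state(): the state, without advancing time (a new reading comes with each control period).
- viewer.camera(name): name is "scene" or "side" or "wrist"; returns a dict with "image" (420x560x3 uint8, blue, green, red), "fx", "fy", "cx", "cy" (pixels), "R" (3x3) and "t" (3): a world point X has camera coordinates R X + t; the wrist camera has in their place "hand_eye" (4x4, takes a point from camera to tool coordinates, whose origin is the TCP and whose axes are the flange's). Camera axes: x right, y down, z forward; pixel columns grow to the right and rows downward; lengths in m; the calibration is good to about 2 mm. A picture is of the moment at which its call begins: read the wrist's pose just before it. There is no depth.
- job.hand_in(): hands the job in; it is judged then, once.
Trained networks look in the newest picture that a camera, given by its name, has taken for a name from the list of things; names that differ only in an ending like _2 or _b are one class to them, and where a whole thing is asked for, a point or a joint stands for the part that bears it (a point fixed in the world has none). Each returns a list of dicts, best first, with "confidence" (0 to 1); they miss things now and then, are a little off and sometimes report something else, mostly with a low value. They report only what shows in the picture. A call takes as long as a camera call. They do not tell look-alikes from the thing itself.
- viewer.boxes_of(camera, name): "uv" ([column, row] in pixels, amid what is visible of it).
- viewer.cut_out(camera, name): "mask" (420x560 bool, what is visible of it) and "uv" ([column, row] in pixels, amid what is visible of it).
- viewer.mark_of(camera, name): "uv" ([column, row] in pixels: a listed point, or the origin of a listed thing).
The state is a dict: "t": time; "joint_pos": joint angles; "joint_velocities": joint speeds; "tau": joint torques, N m; "tool_pos": TCP position; "tcp_rot": TCP orientation; "wrist_force": force on the tool from outside, world axes, zero at the start; "moment": the same for the moment, N m; "finger_gap": opening from 0.0 (shut) to 1.0 (fully open); "grasp_force": force on a finger pad.
Only numpy, scipy, OpenCV 4.12 (cv2) and the standard library are available. Lean on these libraries where they do the work, as an engineer would, in place of code of your own. Each camera call takes 0.05 s, during which the arm holds its last target. There are 200 camera calls.

## Task

Straighten up the medicine carton that stands in front of the feed lane and gently push it with the fingertips down between the two guide rails until it is fully home against the end stop, with neither the carton nor the hand touching either rail on the way. Push it only: keep it flat on the plate, do not grip or lift it, and leave the bottle, the jar and the cup where they stand. Finish with the hand clear of everything.

Things in the scene. Friction and masses are not known exactly. Their poses are not given: they have to be found in the camera images.
- carton: white medicine carton with a light grey band: a closed box 90 (x) by 100 (y) by 60 (z) mm, 0.17 to 0.35 kg, loose on the bare loading end of the plate, held only by dry friction. Origin at the centre of its underside. Starts askew: x axis within 0.2 rad of the lane's, centre up to 22 mm beside the lane's centre line, front face 35 to 75 mm short of the rails.
- rack: feed lane fixed to the counter: flat grey plate 400 (x) by 240 (y) by 4 mm, with two parallel rails and a steel end stop. Origin mid-plate on the counter; x points down the lane to the stop, z up. Rails from x = 0 (mouth) to 190 mm; bare loading end from x = -200 to 0. Lane 120 mm wide, centred on y = 0. Stop: inner face at x = 190 mm, 8 mm thick, top 44 mm above the counter.
- rail_left: aluminium guide rail at the +y side of the lane, 190 mm long, 6 mm thick; its top is 29 mm above the counter. Fixed. Origin on the plate, mid-thickness, at the mouth end; x along the lane. The inner face is 3 mm from the origin, towards the lane. A 2 mm high foot flange runs along its outer side.
- rail_right: the same rail at the -y side of the lane, mirror image.
- lane_mouth (a point): centre of the lane's mouth, on the plate's upper face (4 mm above the counter).
- lane_end (a point): point on the plate's upper face where the lane's centre line meets the end stop, 190 mm from the mouth.
- amber_bottle: small amber bottle with white cap, 52 mm diameter, 120 mm high, standing loose on the counter just outside the plate. Origin at the centre of its underside. Leave alone.
- pill_jar: white jar, 52 mm diameter, 75 mm high, standing loose on the counter just outside the plate. Origin at the centre of its underside. Leave alone.
- measuring_cup: small grey open cup, 54 mm across the rim, 60 mm high, standing loose on the counter just outside the plate. Origin at the centre of its underside. Leave alone.
Mind the look-alikes: they are no part of the job. What is shaped like the carton but pink or yellow is not meant.

How it is judged:
At the end, for the whole second after the job is handed in: The carton stands flat and at rest between the rails, within 6 mm of the end stop, clear of both rails and square to the lane within 0.1 rad (x of carton in the frame of rack between 0.139 and 0.148 m and y of carton in the frame of rack between -0.0095 and 0.0095 m and angle between the x axis of carton and the x axis of rack, either way round below 0.1 rad and angle between carton's own z axis and vertical below 0.05 rad and height (world z) of carton below 0.007 m and linear speed of carton below 0.005 m/s); the robot touches nothing.
It fails at once if a guide rail was touched, by the carton or the hand (contact force between any of rail_left, rail_right and anything else above 0.3 N).
It fails at once if the carton was lifted (height (world z) of carton above 0.014 m).
It fails at once if the carton was tipped up (angle between carton's own z axis and vertical above 0.2 rad).
It fails at once if the carton was shot along instead of gently pushed (over 0.45 m/s) (linear speed of carton above 0.45 m/s).
It fails at once if a bystander (bottle, jar or cup) was moved over 10 mm (distance of any of amber_bottle, pill_jar, measuring_cup from where it was at the start of the episode above 0.01 m).
It also fails if it takes over 72 s, if anything falls off the work surface, if the arm or the gripper's body presses on something with over 40 N, if the wrist force passes 120 N, or if a joint passes its speed limit or range.

## Working session

There is one attempt and no reset: what is moved stays moved. The work goes in short steps, Python scripts to look and compute and a tool call to move; the robot and the scene stay as the last step left them, time stands still between calls to the robot, and variables do not carry over. Pictures are saved under pics/ and viewed, at most 10 in all, crops included, and the job is handed in when it is done.

Besides the shell and the picture viewer there is one more tool, called as name(argument=value, ...) on one line, values as JSON. servo_tool: Moves the arm, as the interface text tells. Its arguments: {"type":"object","properties":{"commands":{"type":"array"},"fingers":{"type":"number"}},"required":["commands"]}

```bash
mkdir -p pics
python3 - <<'E'
from bench import monitor, viewer, job, bot
import cv2, numpy as np
print(monitor.get_state())
for c in ["scene","side"]:
    d=viewer.camera(c); cv2.imwrite(f"pics/{c}0.png",d["image"])
    print(c,d["fx"],d["cx"],d["cy"],np.round(d["R"],3).tolist(),np.round(d["t"],3).tolist())
    for n in ["carton","rack","rail_left","rail_right","lane_mouth","lane_end","amber_bottle","pill_jar","measuring_cup"]:
        print(n,[(np.round(x["uv"]).tolist(),round(x["confidence"],2)) for x in viewer.mark_of(c,n)])
E
```

```text
{'t': 0.0, 'joint_pos': array([ 1.17191979e+00,  2.21226456e-01,  1.52758739e+00,  2.29614618e-05,
        1.39468966e+00, -1.26093225e-01]), 'joint_velocities': array([-0.00089402, -0.00053191, -0.0013613 , -0.00089237, -0.00097255,
       -0.00013674]), 'tau': array([-3.28195915e-05, -4.94624376e+01, -3.87365699e+01,  7.01122871e-02,
        5.73283515e-02, -1.52577240e-04]), 'tool_pos': array([0.16813813, 0.60133035, 0.2214496 ]), 'tcp_rot': array([-2.58828914e-04,  1.35971117e-01,  9.90712341e-01, -9.19767565e-04]), 'wrist_force': array([-0.69743828, -0.74643002,  0.67573908]), 'moment': array([-0.02309048,  0.03798851,  0.02389263]), 'grasp_force': 0.0, 'finger_gap': 0.9971162565433827}
scene 408.12374377645904 277.3713780331268 203.30323610032147 [[-0.001, 1.0, -0.013], [0.768, -0.008, -0.64], [-0.64, -0.011, -0.768]] [-0.004, -0.439, 1.409]
carton [([153.0, 205.0], 0.94), ([159.0, 154.0], 0.81), ([231.0, 295.0], 0.68), ([233.0, 208.0], 0.56)]
rack [([271.0, 211.0], 0.84)]
rail_left [([278.0, 192.0], 0.94)]
rail_right [([274.0, 228.0], 0.66), ([276.0, 189.0], 0.64)]
lane_mouth 
[... 153 characters left out ...]
211.0], 0.29)]
pill_jar [([373.0, 237.0], 0.64)]
measuring_cup [([303.0, 267.0], 0.84)]
side 421.4896159548901 278.40031841868534 213.01205647407392 [[0.779, -0.627, -0.0], [-0.486, -0.604, -0.631], [0.396, 0.492, -0.776]] [-0.47, 0.31, 0.793]
carton [([305.0, 250.0], 0.71), ([203.0, 174.0], 0.69), ([364.0, 321.0], 0.65), ([302.0, 384.0], 0.59)]
rack [([276.0, 229.0], 0.8), ([238.0, 177.0], 0.65)]
rail_left [([255.0, 236.0], 0.59)]
rail_right [([297.0, 214.0], 0.91)]
lane_mouth [([274.0, 225.0], 0.74), ([303.0, 252.0], 0.58), ([298.0, 214.0], 0.52)]
lane_end [([235.0, 177.0], 0.87)]
amber_bottle [([203.0, 173.0], 0.77)]
pill_jar [([246.0, 154.0], 0.69)]
measuring_cup [([308.0, 178.0], 0.97)]
```

View pics/scene0.png

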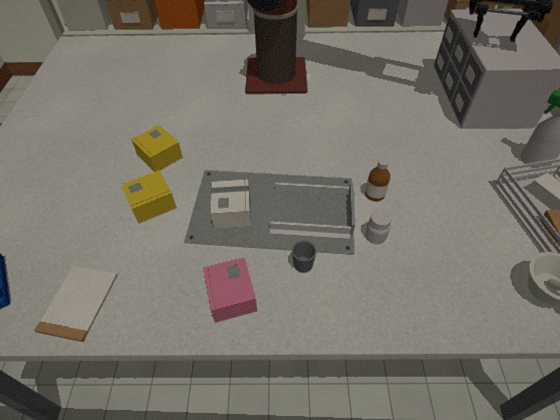

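View pics/side0.png

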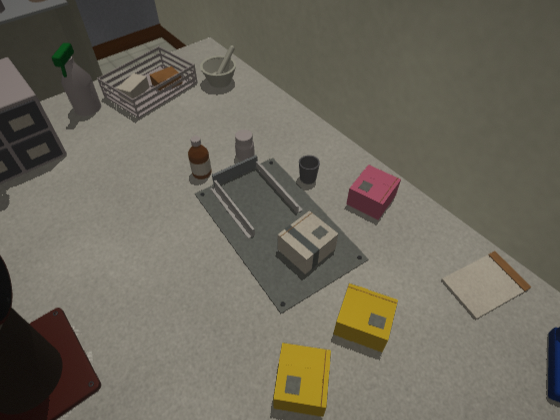

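The white carton is at scene (230,205) and side (307,243). The lane mouth is near scene (272,208) and the stop near (352,212). The pink and yellow boxes are the look-alikes. I'll get a coarse fit next.

```bash
cat > h.py <<'E'
from bench import monitor, viewer, job, bot
import cv2, numpy as np
from scipy.spatial.transform import Rotation as Ro
def quat(q): return Ro.from_quat(np.r_[q[1:],q[0]]).as_matrix()
def cam(name):
    s=monitor.get_state(); d=viewer.camera(name)
    if "hand_eye" in d:
        T=np.eye(4); T[:3,:3]=quat(s["tcp_rot"]); T[:3,3]=s["tool_pos"]
        W=np.linalg.inv(T@d["hand_eye"]); d["R"],d["t"]=W[:3,:3],W[:3,3]
    d["R"]=np.array(d["R"]);d["t"]=np.array(d["t"])
    return d
def back(d,uv,z):
    r=d["R"].T@np.array([(uv[0]-d["cx"])/d["fx"],(uv[1]-d["cy"])/d["fy"],1]); c=-d["R"].T@d["t"]
    return (c+r*(z-c[2])/r[2])[:2]
def proj(d,X):
    p=np.asarray(X)@d["R"].T+d["t"]; return np.c_[d["fx"]*p[:,0]/p[:,2]+d["cx"],d["fy"]*p[:,1]/p[:,2]+d["cy"]]
E
python3 - <<'E'
from h import *
for c in ["scene","side"]:
    d=cam(c)
    for n,z in [("rack",0),("lane_mouth",.004),("lane_end",.004),("rail_left",.004),("rail_right",.004),("amber_bottle",0),("pill_jar",0),("measuring_cup",0),("carton",.004)]:
        print(c,n,[np.round(back(d,x["uv"],z),3).tolist() for x in viewer.mark_of(c,n)])
    P={"scene":[(208,172),(355,179),(354,250),(188,243)],"side":[(271,160),(366,260),(282,307),(197,193)]}[c]
    print([np.round(back(d,p,.004),3).tolist() for p in P])
d=cam("wrist"); print(d["hand_eye"],d["fx"])
E
```

```text
scene rack [[0.597, -0.006]]
scene lane_mouth [[0.584, -0.014]]
scene lane_end [[0.609, 0.174]]
scene rail_left [[0.527, 0.006]]
scene rail_right [[0.659, -0.009]]
scene amber_bottle [[0.538, 0.258]]
scene pill_jar [[0.685, 0.231]]
scene measuring_cup [[0.747, 0.059]]
scene carton [[0.836, -0.089], [0.6, -0.112], [0.571, -0.312], [0.39, -0.336]]
[[0.462, -0.185], [0.493, 0.211], [0.718, 0.181], [0.695, -0.207]]
side rack [[0.582, -0.011]]
side lane_mouth [[0.588, -0.01]]
side lane_end [[0.598, 0.176]]
side rail_left [[0.528, 0.001]]
side rail_right [[0.651, -0.018]]
side amber_bottle [[0.546, 0.252]]
side pill_jar [[0.668, 0.238], [0.753, 0.054]]
side measuring_cup [[0.755, 0.069], [0.547, 0.251]]
side carton [[0.568, -0.314], [0.39, -0.331], [0.837, -0.094]]
[[0.717, 0.174], [0.684, -0.217], [0.462, -0.188], [0.494, 0.197]]
[[-4.58845900e-04 -9.55861547e-01 -2.93817109e-01  8.14411349e-02]
 [ 9.99999566e-01 -6.76878245e-04  6.40385394e-04  2.88656459e-04]
 [-8.10998182e-04 -2.93816687e-01  9.55861442e-01 -1.61391300e-01]
 [ 0.00000000e+00  0.00000000e+00  0.00000000e+00  1.00000000e+00]] 319.6227820686522
```

```bash
cat >> h.py <<'E'
def plan(x,y,z,yaw,n=None,lin=.06,turn=10):
    "rows to bring TCP to world pose, yaw = angle of tool x in deg; prints total and rows"
    s=monitor.get_state(); R=quat(s["tcp_rot"]); p=s["tool_pos"]
    y0=np.degrees(np.arctan2(R[1,0],R[0,0])); dy=(yaw-y0+180)%360-180; D=np.array([x,y,z])-p
    if n is None: n=int(max(np.ceil(np.linalg.norm(D)/lin),np.ceil(abs(dy)/turn),1))
    rows=[]; 
    for i in range(n):
        a=np.radians(y0+dy*i/n)
        ex=np.array([np.cos(a),np.sin(a),0]); ey=np.array([np.sin(a),-np.cos(a),0])
        d=D/n; rows.append([round(float(d@ex),4),round(float(d@ey),4),round(float(-d[2]),4),round(float(-dy/n),2)])
    print("from",np.round(p,4),"yaw",round(y0,2),"t",s["t"],n,"rows"); print(rows)
E
python3 -c "
from h import *
plan(.584,-.07,.26,85.7,n=16)"
```

```text
from [0.1684 0.6019 0.2225] yaw 164.37 t 2.05 16 rows
[[-0.0363, -0.0334, -0.0023, 4.92], [-0.0391, -0.0302, -0.0023, 4.92], [-0.0415, -0.0267, -0.0023, 4.92], [-0.0436, -0.0231, -0.0023, 4.92], [-0.0455, -0.0193, -0.0023, 4.92], [-0.0469, -0.0153, -0.0023, 4.92], [-0.0481, -0.0112, -0.0023, 4.92], [-0.0489, -0.0071, -0.0023, 4.92], [-0.0493, -0.0028, -0.0023, 4.92], [-0.0494, 0.0014, -0.0023, 4.92], [-0.0491, 0.0056, -0.0023, 4.92], [-0.0484, 0.0098, -0.0023, 4.92], [-0.0474, 0.0139, -0.0023, 4.92], [-0.046, 0.0179, -0.0023, 4.92], [-0.0443, 0.0218, -0.0023, 4.92], [-0.0423, 0.0255, -0.0023, 4.92]]
```

servo_tool(commands=[[[-0.036, -0.033, -0.002, 4.9], [-0.039, -0.03, -0.002, 4.9], [-0.041, -0.027, -0.002, 4.9], [-0.044, -0.023, -0.002, 4.9], [-0.045, -0.019, -0.002, 4.9], [-0.047, -0.015, -0.002, 4.9], [-0.048, -0.011, -0.002, 4.9], [-0.049, -0.007, -0.002, 4.9], [-0.049, -0.003, -0.002, 4.9], [-0.049, 0.001, -0.002, 4.9], [-0.049, 0.006, -0.002, 4.9], [-0.048, 0.01, -0.002, 4.9]]], fingers=0)

```text
t: 3.55
tool_pos: [0.481, 0.0993, 0.2469]
tcp_rot: [0.0, 0.606, 0.795, 0.0]
wrist_force: [0.1, 0.4, 0.4]
finger_gap: 0.503
grasp_force: 0.0
```

servo_tool(commands=[[[-0.047, 0.014, -0.002, 4.9], [-0.046, 0.018, -0.002, 4.9], [-0.044, 0.022, -0.002, 4.9], [-0.042, 0.025, -0.002, 4.9], [0, 0, 0, 0], [0, 0, 0, 0]]])

```text
t: 4.3
tool_pos: [0.5842, -0.0655, 0.2542]
tcp_rot: [-0.0, 0.731, 0.682, -0.0]
wrist_force: [-0.7, -0.2, 0.3]
finger_gap: 0.5
grasp_force: 0.0
```

Run:
```python
from h import *
d=cam("wrist"); cv2.imwrite("pics/w1.png",d["image"]); np.savez("pics/w1.npz",**d)
s=monitor.get_state();print(s["t"],s["tool_pos"],s["finger_gap"])
for n in ["lane_mouth","lane_end","rail_left","rail_right","carton"]:
    print(n,[(np.round(x["uv"]).tolist(),np.round(back(d,x["uv"],.004),3).tolist(),round(x["confidence"],2)) for x in viewer.mark_of("wrist",n)])
```

```text
4.35 [ 0.58407386 -0.06499155  0.25437419] 0.5018937121082656
lane_mouth [([280.0, 133.0], [0.592, -0.008], 0.83), ([278.0, 133.0], [0.59, -0.007], 0.56)]
lane_end [([413.0, 64.0], [0.754, 0.061], 0.51), ([280.0, 133.0], [0.593, -0.008], 0.49)]
rail_left [([230.0, 133.0], [0.53, -0.003], 0.57)]
rail_right [([329.0, 133.0], [0.654, -0.011], 0.87), ([229.0, 134.0], [0.529, -0.004], 0.28)]
carton [([464.0, 187.0], [0.83, -0.094], 0.78), ([288.0, 209.0], [0.596, -0.107], 0.62)]
```

View pics/w1.png

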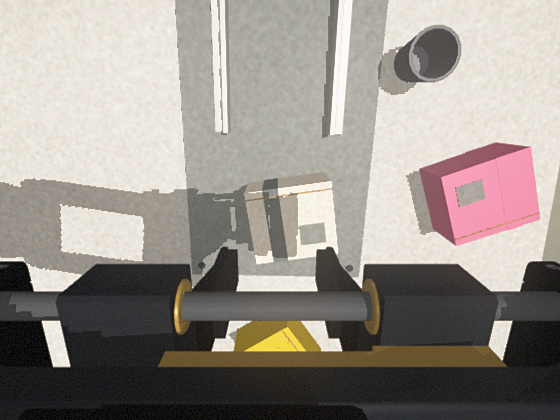

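Wrist view: the mouth ends of the rails are at about (222,133) and (331,135). The carton's front bottom edge runs (247,186)–(330,172), and its top face spans roughly (248,202), (334,188), (337,250), (257,263). The next step is a line fit for the rack and a mask fit for the carton.

```bash
cat >> h.py <<'E'
from scipy.optimize import least_squares, minimize
def box(px,py,yaw,z0=.004,L=.09,W=.1,H=.06):
    c,s=np.cos(yaw),np.sin(yaw)
    return np.array([[px+c*a-s*b,py+s*a+c*b,z] for a in(-L/2,L/2) for b in(-W/2,W/2) for z in(z0,z0+H)])
def fitcarton(views,p0):
    "views: (d,mask, valid) ; maximises silhouette overlap"
    def cost(p,):
        e=0
        for d,m,ok in views:
            r=np.zeros(m.shape,np.uint8); h=cv2.convexHull(np.round(proj(d,box(*p))*16).astype(np.int32))
            cv2.fillConvexPoly(r,h,1,shift=4,lineType=cv2.LINE_8)
            r=r.astype(bool)&ok; mm=m&ok; e+=1-(r&mm).sum()/max(1,(r|mm).sum())
        return e
    best=None
    for y in (-.2,-.1,0,.1,.2):
        o=minimize(cost,[p0[0],p0[1],p0[2]+y],method="Nelder-Mead",options=dict(initial_simplex=[[p0[0]-.01,p0[1]-.01,p0[2]+y-.05],[p0[0]+.01,p0[1],p0[2]+y],[p0[0],p0[1]+.01,p0[2]+y],[p0[0],p0[1],p0[2]+y+.08]]))
        if best is None or o.fun<best.fun: best=o
    return best.x,best.fun
def getcarton(names,p0):
    V=[]
    for c in names:
        d=cam(c); uv0=proj(d,[[p0[0],p0[1],.034]])[0]
        L=[x for x in viewer.cut_out(c,"carton") if np.linalg.norm(x["uv"]-uv0)<40]
        if not L: print(c,"no carton"); continue
        m=L[0]["mask"]; ok=np.ones(m.shape,bool)
        V.append((d,m,ok)); x,f=fitcarton([V[-1]],p0); print(c,np.round(x,4),round(f,3))
    if len(V)>1: x,f=fitcarton(V,p0); print("all",np.round(x,4),round(f,3))
    return x
E
python3 - <<'E'
from h import *
d=dict(np.load("pics/w1.npz")); g=cv2.GaussianBlur(cv2.cvtColor(d["image"],cv2.COLOR_BGR2GRAY),(1,1),0).astype(float)
def edge(a,b,z,name):  # line through pixels a,b
    P=[]
    for v in range(a[1],b[1],4):
        u=a[0]+(b[0]-a[0])*(v-a[1])/(b[1]-a[1]); k=np.arange(int(u)-6,int(u)+7); gr=np.abs(g[v,k+1]-g[v,k-1]); 
        P.append(back(d,(k[gr.argmax()] if True else 0,v),z))
    P=np.array(P)
    A=np.c_[P[:,1],np.ones(len(P))]; 
    for _ in range(3):
        k,*_=np.linalg.lstsq(A,P[:,0],rcond=None); r=np.abs(P[:,0]-A@k); keep=r<max(.0015,np.median(r)*2); A,P=A[keep],P[keep]
    print(name,"yaw",round(90-np.degrees(np.arctan(k[0])),2),"x at y=-.01",round(k[0]*-.01+k[1],4),len(P))
edge((175,4),(181,130),.004,"plateL"); edge((387,4),(374,130),.004,"plateR")
edge((211,4),(217,130),.029,"rL outer?"); edge((227,4),(229,130),.029,"rL in?")
edge((333,4),(323,130),.004,"rR left"); edge((352,4),(342,130),.029,"rR right")
getcarton(["wrist","scene","side"],(.596,-.107,1.5))
E
```

```text
plateL yaw 84.79 x at y=-.01 0.4696 32
plateR yaw 84.78 x at y=-.01 0.7095 25
rL outer? yaw 86.45 x at y=-.01 0.5208 32
rL in? yaw 84.72 x at y=-.01 0.5297 32
rR left yaw 84.18 x at y=-.01 0.6528 23
rR right yaw 84.78 x at y=-.01 0.6647 32
wrist [ 0.5988 -0.1077  1.6362] 0.056
scene no carton
side [ 0.5971 -0.1092  1.6608] 0.032
all [ 0.598  -0.1085  1.654 ] 0.096
```

```bash
cat >> h.py <<'E'
TH=np.radians(84.8); M=np.array([.590,-.0075]); E1=np.array([np.cos(TH),np.sin(TH)]); N1=np.array([-E1[1],E1[0]])
def lane(a,l): return M+a*E1+l*N1
def tolane(p): r=np.asarray(p[:2])-M; return np.round([r@E1,r@N1],4)
E
python3 -c "
from h import *
plan(*lane(-.105,-.12),.1,174.8,n=10)"
```

```text
from [ 0.5845 -0.0656  0.2546] yaw 85.98 t 4.9 10 rows
[[-0.0049, 0.0119, 0.0155, -8.88], [-0.0067, 0.011, 0.0155, -8.88], [-0.0083, 0.0099, 0.0155, -8.88], [-0.0097, 0.0085, 0.0155, -8.88], [-0.0109, 0.0068, 0.0155, -8.88], [-0.0119, 0.0051, 0.0155, -8.88], [-0.0125, 0.0032, 0.0155, -8.88], [-0.0128, 0.0012, 0.0155, -8.88], [-0.0129, -0.0008, 0.0155, -8.88], [-0.0126, -0.0028, 0.0155, -8.88]]
```

servo_tool(commands=[[[-0.005, 0.012, 0.0155, -8.9], [-0.0067, 0.011, 0.0155, -8.9], [-0.0083, 0.01, 0.0155, -8.9], [-0.0097, 0.0085, 0.0155, -8.9], [-0.011, 0.0068, 0.0155, -8.9], [-0.012, 0.005, 0.0155, -8.9], [-0.0125, 0.0032, 0.0155, -8.9], [-0.0128, 0.0012, 0.0155, -8.9], [-0.013, -0.0008, 0.0155, -8.8], [-0.0126, -0.0028, 0.0155, -8.8], [0, 0, 0, 0], [0, 0, 0, 0]]])

```text
t: 6.4
tool_pos: [0.7003, -0.1232, 0.0999]
tcp_rot: [-0.0, 0.047, 0.999, 0.0]
wrist_force: [0.4, 1.1, 0.4]
finger_gap: 0.5
grasp_force: 0.0
```

```bash
python3 -c "
from h import *
plan(*lane(-.105,-.115),.02,174.8,n=4)
print(tolane(monitor.get_state()['tool_pos']))"
```

```text
from [ 0.7003 -0.1232  0.0999] yaw 174.6 t 6.4 4 rows
[[0.0013, 0.0001, 0.02, -0.05], [0.0013, 0.0001, 0.02, -0.05], [0.0013, 0.0001, 0.02, -0.05], [0.0013, 0.0001, 0.02, -0.05]]
[-0.1052 -0.1203]
```

servo_tool(commands=[[[0.001, 0, 0.02, -0.2], [0.001, 0, 0.02, 0], [0.001, 0, 0.02, 0], [0.002, 0, 0.02, 0], [0, 0, 0, 0], [0, 0, 0, 0]]])

```text
t: 7.15
tool_pos: [0.6958, -0.123, 0.0198]
tcp_rot: [0.0, 0.044, 0.999, -0.0]
wrist_force: [-0.7, -0.3, 0.4]
finger_gap: 0.501
grasp_force: 0.0
```

servo_tool(commands=[[[0.006, 0, 0, 0], [0.006, 0, 0, 0], [0.006, 0, 0, 0], [0.005, 0, 0, 0], [0.005, 0, 0, 0], [0.005, 0, 0, 0], [0.004, 0, 0, 0], [0.004, 0, 0, 0], [0.004, 0, 0, 0], [0.003, 0, 0, 0], [0, 0, 0, 0], [0, 0, 0, 0]]])

```text
t: 8.65
tool_pos: [0.6472, -0.1185, 0.0193]
tcp_rot: [-0.0, 0.044, 0.999, 0.0]
wrist_force: [1.0, -0.3, 0.2]
finger_gap: 0.498
grasp_force: 0.0
```

Run:
```python
from h import *
s=monitor.get_state(); print(s["t"],tolane(s["tool_pos"]),s["tool_pos"][2],s["wrist_force"])
x=getcarton(["wrist","side","scene"],(*lane(-.1,-.005),TH)); print(tolane(x),x[2]-TH)
cv2.imwrite("pics/w2.png",cam("wrist")["image"])
```

```text
8.65 [-0.1053 -0.0671] 0.019347158425342823 [ 0.99057124 -0.32039643  0.15214247]
wrist [ 0.5853 -0.1013  1.5317] 0.039
side [ 0.5828 -0.1026  1.5314] 0.051
scene [ 0.5895 -0.0987  1.6726] 0.709
all [ 0.5846 -0.1014  1.5392] 0.836
[-0.094  -0.0032] 0.05918838430686946
```

View pics/w2.png

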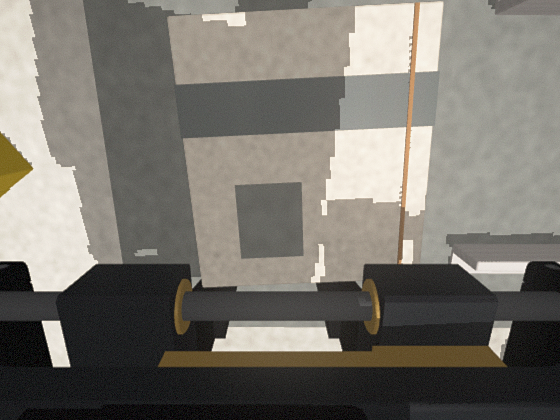

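The carton top is now nearly square (about 3° left over), about 4 mm off the centre line. The rail end is at (450,245), and the hand is well clear of it. I'll push 5 mm more, then move round behind the carton.

servo_tool(commands=[[[0.003, 0, 0, 0], [0.002, 0, 0, 0], [0, 0, 0, 0], [-0.01, 0, 0, 0], [-0.03, 0, 0, 0], [0, 0, -0.04, 0], [0, 0, -0.045, 0], [0, 0, 0, 0]]])

```text
t: 10.0
tool_pos: [0.6864, -0.1226, 0.1101]
tcp_rot: [0.004, 0.044, 0.999, -0.001]
wrist_force: [-0.2, 0.2, 1.0]
finger_gap: 0.499
grasp_force: 0.0
```

Run:
```python
from h import *
x=getcarton(["wrist","side"],(*lane(-.1,-.0),TH)); print(tolane(x),x[2]-TH)
plan(*lane(-.195,0),.105,84.8,n=10)
```

```text
wrist [ 0.5809 -0.0997  1.496 ] 0.016
side [ 0.5793 -0.1009  1.4605] 0.062
all [ 0.5809 -0.0997  1.5067] 0.081
[-0.0926  0.0007] 0.02667956371082081
from [ 0.6815 -0.1214  0.1028] yaw 174.97 t 10.2 10 rows
[[0.0102, -0.009, -0.0002, 9.02], [0.0086, -0.0104, -0.0002, 9.02], [0.0069, -0.0117, -0.0002, 9.02], [0.005, -0.0126, -0.0002, 9.02], [0.003, -0.0132, -0.0002, 9.02], [0.0008, -0.0135, -0.0002, 9.02], [-0.0013, -0.0135, -0.0002, 9.02], [-0.0034, -0.0131, -0.0002, 9.02], [-0.0054, -0.0124, -0.0002, 9.02], [-0.0073, -0.0114, -0.0002, 9.02]]
```

servo_tool(commands=[[[0.01, -0.009, 0, 9], [0.0086, -0.0104, 0, 9], [0.007, -0.0117, 0, 9], [0.005, -0.0126, 0, 9], [0.003, -0.0132, 0, 9], [0.001, -0.0135, 0, 9], [-0.001, -0.0135, 0, 9], [-0.0034, -0.013, 0, 9], [-0.0054, -0.0124, 0, 9], [-0.0073, -0.0114, 0, 9.2], [0, 0, 0, 0], [0, 0, 0, 0]]])

```text
t: 11.7
tool_pos: [0.5732, -0.2013, 0.1037]
tcp_rot: [-0.001, 0.738, 0.675, -0.0]
wrist_force: [0.1, -0.2, -0.5]
finger_gap: 0.5
grasp_force: 0.0
```

Run:
```python
from h import *
x=getcarton(["wrist","side"],(*lane(-.1,-.0),TH)); print(tolane(x),x[2]-TH)
print(tolane(monitor.get_state()["tool_pos"]))
plan(*lane(-.18,0),.02,84.8,n=5)
```

```text
wrist [ 0.5817 -0.0994  1.502 ] 0.012
side [ 0.5801 -0.0991  1.5359] 0.641
all [ 0.5815 -0.0994  1.5009] 0.654
[-0.0923  0.0001] 0.020837088037987783
[-0.1946 -0.0013]
from [ 0.5737 -0.2014  0.1044] yaw 84.86 t 11.9 5 rows
[[0.0029, -0.0003, 0.0169, 0.01], [0.0029, -0.0003, 0.0169, 0.01], [0.0029, -0.0003, 0.0169, 0.01], [0.0029, -0.0003, 0.0169, 0.01], [0.0029, -0.0003, 0.0169, 0.01]]
```

servo_tool(commands=[[[0.003, 0, 0.017, 0], [0.003, -0.001, 0.017, 0], [0.003, 0, 0.017, 0], [0.003, 0, 0.017, 0], [0.003, 0, 0.017, 0], [0, 0, 0, 0], [0.005, 0, 0, 0], [0.006, 0, 0, 0], [0.006, 0, 0, 0], [0.006, 0, 0, 0], [0.006, 0, 0, 0], [0.006, 0, 0, 0]]])

```text
t: 13.4
tool_pos: [0.577, -0.1518, 0.0197]
tcp_rot: [0.0, 0.739, 0.674, -0.0]
wrist_force: [-0.3, -2.7, 0.4]
finger_gap: 0.498
grasp_force: 0.9
```

servo_tool(commands=[[[0.006, 0, 0, 0], [0.006, 0, 0, 0], [0.006, 0, 0, 0], [0.006, 0, 0, 0], [0.006, 0, 0, 0], [0.005, 0, 0, 0], [0.003, 0, 0, 0], [0, 0, 0, 0]]])

```text
t: 14.4
tool_pos: [0.5803, -0.1134, 0.0194]
tcp_rot: [-0.0, 0.739, 0.674, 0.0]
wrist_force: [0.4, -0.1, 0.1]
finger_gap: 0.499
grasp_force: 0.0
```

Run:
```python
from h import *
s=monitor.get_state(); print(s["t"],tolane(s["tool_pos"]),s["tool_pos"][2],s["wrist_force"])
x=getcarton(["wrist","side"],(*lane(-.055,0),TH)); print(tolane(x),x[2]-TH)
cv2.imwrite("pics/w3.png",cam("wrist")["image"])
```

```text
14.4 [-0.1064  0.    ] 0.01937733559173792 [ 0.38980888 -0.13382729  0.05735741]
wrist [ 0.586  -0.0573  1.4791] 0.06
side [ 0.5848 -0.0578  1.4737] 0.907
all [ 0.586  -0.0573  1.4791] 0.968
[-0.05   -0.0005] -0.0008992267553835642
```

View pics/w3.png

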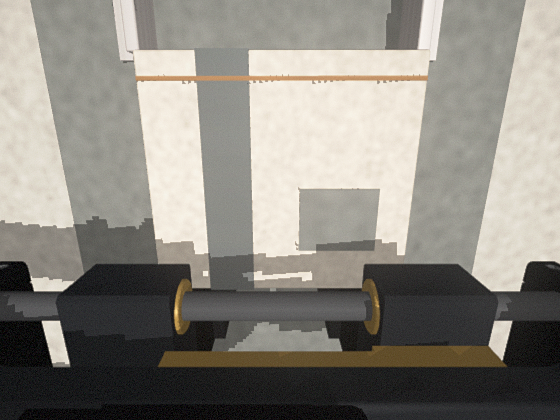

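The carton is square with its front edge at (134..429, 50), just at the mouth and centred between the rail ends. Next I push on.

servo_tool(commands=[[[0.004, 0, 0, 0], [0.006, 0, 0, 0], [0.007, 0, 0, 0], [0.007, 0, 0, 0], [0.007, 0, 0, 0], [0.007, 0, 0, 0], [0.007, 0, 0, 0], [0.006, 0, 0, 0], [0.004, 0, 0, 0], [0, 0, 0, 0]]])

```text
t: 15.9
tool_pos: [0.5856, -0.0588, 0.0196]
tcp_rot: [-0.0, 0.739, 0.674, 0.0]
wrist_force: [-0.5, -0.3, 0.9]
finger_gap: 0.498
grasp_force: 0.0
```

Run:
```python
from h import *
s=monitor.get_state(); print(s["t"],tolane(s["tool_pos"]),s["tool_pos"][2],s["wrist_force"])
x=getcarton(["wrist"],(*lane(.005,0),TH)); print(tolane(x),x[2]-TH)
d=cam("wrist"); cv2.imwrite("pics/w4.png",d["image"]); np.savez("pics/w4.npz",**d)
print([ (n,[np.round(proj(d,[[*lane(a,l),z]])[0]).tolist() for a in (.01,.06)]) for n,l,z in [("Lin",.06,.029),("Lout",.066,.029),("Rin",-.06,.029),("Rout",-.066,.029),("cL",.05,.064)]])
```

```text
15.9 [-0.0515 -0.0002] 0.019626214591151363 [-0.52461346 -0.34631174  0.87117026]
wrist [ 0.5917 -0.0024  1.4784] 0.056
[ 0.0052 -0.0013] -0.0016126569712868744
[('Lin', [[150.0, 157.0], [136.0, 39.0]]), ('Lout', [[137.0, 157.0], [122.0, 39.0]]), ('Rin', [[404.0, 157.0], [417.0, 39.0]]), ('Rout', [[417.0, 157.0], [431.0, 39.0]]), ('cL', [[141.0, 169.0], [122.0, 15.0]])]
```

View pics/w4.png

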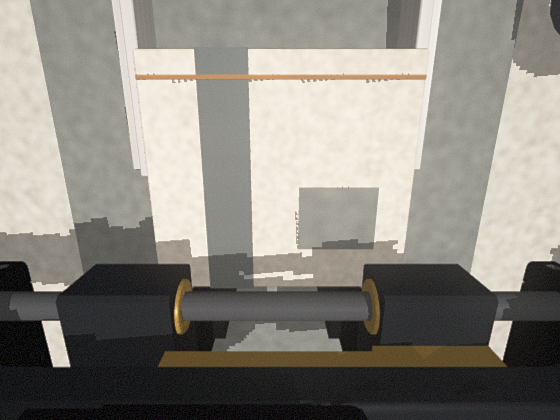

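Inside the mouth the carton is still square. The rail inner edges at (136,39) and (417,39) agree with the model, so the carton is about 1 mm right of centre. I'll push on with a slight left bias.

servo_tool(commands=[[[0.004, 0, 0, 0], [0.006, 0, 0, 0], [0.007, -0.0005, 0, 0], [0.007, -0.0005, 0, 0], [0.007, 0, 0, 0], [0.007, 0, 0, 0], [0.007, 0, 0, 0], [0.007, 0, 0, 0], [0.007, 0, 0, 0], [0.006, 0, 0, 0], [0.004, 0, 0, 0], [0, 0, 0, 0]]])

```text
t: 17.55
tool_pos: [0.5905, 0.0103, 0.0193]
tcp_rot: [-0.0, 0.739, 0.674, 0.0]
wrist_force: [-0.5, 0.1, -0.4]
finger_gap: 0.501
grasp_force: 0.0
```

Run:
```python
from h import *
s=monitor.get_state(); print(s["t"],tolane(s["tool_pos"]),s["tool_pos"][2])
x=getcarton(["wrist"],(*lane(.074,0),TH)); print(tolane(x),x[2]-TH)
plan(*lane(.072,0),.02,84.8,n=10)
```

```text
17.55 [0.0177 0.0011] 0.019281523789397806
wrist [0.5964 0.0665 1.4785] 0.06
[0.0742 0.0003] -0.0015531842945544216
from [0.5903 0.01   0.0191] yaw 84.77 t 17.65 10 rows
[[0.0055, 0.0001, -0.0001, -0.0], [0.0055, 0.0001, -0.0001, -0.0], [0.0055, 0.0001, -0.0001, -0.0], [0.0055, 0.0001, -0.0001, -0.0], [0.0055, 0.0001, -0.0001, -0.0], [0.0055, 0.0001, -0.0001, -0.0], [0.0055, 0.0001, -0.0001, -0.0], [0.0055, 0.0001, -0.0001, -0.0], [0.0055, 0.0001, -0.0001, -0.0], [0.0055, 0.0001, -0.0001, -0.0]]
```

servo_tool(commands=[[[0.004, 0, 0, 0], [0.006, 0, 0, 0], [0.007, 0, 0, 0], [0.007, 0, 0, 0], [0.007, 0, 0, 0], [0.007, 0, 0, 0], [0.007, 0, 0, 0], [0.006, 0, 0, 0], [0.005, 0, 0, 0], [0.004, 0, 0, 0], [0, 0, 0, 0], [0, 0, 0, 0]]])

```text
t: 19.15
tool_pos: [0.5964, 0.0694, 0.0197]
tcp_rot: [0.0, 0.739, 0.674, 0.0]
wrist_force: [-0.8, 0.1, 0.3]
finger_gap: 0.5
grasp_force: 0.0
```

servo_tool(commands=[[[0.002, 0, 0, 0], [0.002, 0, 0, 0], [0.002, 0, 0, 0]]])

```text
t: 19.52
tool_pos: [0.5969, 0.0751, 0.0197]
tcp_rot: [0.0, 0.739, 0.674, -0.0]
wrist_force: [-0.6, -1.9, 1.1]
finger_gap: 0.499
grasp_force: 1.1
```

servo_tool(commands=[[[0.001, 0, 0, 0], [0.001, 0, 0, 0]]])

```text
t: 19.77
tool_pos: [0.5971, 0.0772, 0.0197]
tcp_rot: [0.0, 0.739, 0.674, 0.0]
wrist_force: [-0.4, -2.2, 2.1]
finger_gap: 0.501
grasp_force: 1.3
```

Run:
```python
from h import *
s=monitor.get_state(); print(s["t"],tolane(s["tool_pos"]),s["wrist_force"])
x=getcarton(["wrist"],(*lane(.142,0),TH)); print(tolane(x),x[2]-TH)
cv2.imwrite("pics/s5.png",cv2.resize(cam("side")["image"][120:270,170:370],(800,600),interpolation=cv2.INTER_CUBIC))
```

```text
19.775 [0.085  0.0006] [-0.43841982 -2.18813482  2.13420098]
wrist [0.6035 0.1332 1.4772] 0.052
[ 0.1413 -0.0007] -0.0028025692792443824
```

Only the sliding force of about 2 N so far. I'll continue in 1 mm steps until the force rises.

servo_tool(commands=[[[0.001, 0, 0, 0], [0.001, 0, 0, 0]]])

```text
t: 20.18
tool_pos: [0.5972, 0.0792, 0.0196]
tcp_rot: [0.0, 0.739, 0.674, 0.0]
wrist_force: [-0.0, -2.7, 1.3]
finger_gap: 0.5
grasp_force: 1.4
```

servo_tool(commands=[[[0.001, 0, 0, 0]]])

```text
t: 20.3
tool_pos: [0.5973, 0.0802, 0.0196]
tcp_rot: [0.0, 0.739, 0.674, 0.0]
wrist_force: [-0.4, -2.9, 1.5]
finger_gap: 0.499
grasp_force: 1.5
```

servo_tool(commands=[[[0.001, 0, 0, 0]]])

```text
t: 20.42
tool_pos: [0.5974, 0.081, 0.0196]
tcp_rot: [0.0, 0.739, 0.674, -0.0]
wrist_force: [-1.5, -6.8, 2.3]
finger_gap: 0.502
grasp_force: 3.3
```

The force jumped to 6.8 N exactly where home was predicted, so the carton is against the stop. Backing off and rising.

servo_tool(commands=[[[-0.003, 0, 0, 0], [-0.01, 0, 0, 0], [-0.025, 0, 0, 0], [-0.03, 0, -0.01, 0], [-0.02, 0, -0.04, 0], [0, 0, -0.05, 0], [0, 0, -0.05, 0], [0, 0, -0.03, 0], [0, 0, 0, 0], [0, 0, 0, 0]]])

```text
t: 21.68
tool_pos: [0.5884, -0.0064, 0.1981]
tcp_rot: [-0.001, 0.739, 0.674, -0.001]
wrist_force: [0.0, 0.4, -0.6]
finger_gap: 0.503
grasp_force: 0.0
```

Run:
```python
from h import *
x=getcarton(["wrist","side"],(*lane(.145,0),TH)); print(tolane(x),x[2]-TH)
cv2.imwrite("pics/w6.png",cam("wrist")["image"])
```

```text
wrist [0.6036 0.1381 1.4787] 0.013
side [0.6002 0.1337 1.4124] 0.176
all [0.603  0.1367 1.4731] 0.207
[1.447e-01 1.000e-04] -0.00697868509464894
```

View pics/w6.png

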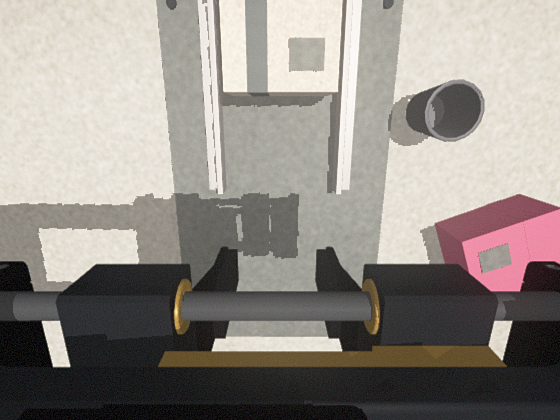

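The carton sits between the rails with its rear edge at (222..338, 93), square and clear on both sides. The hand is free, so I'm handing in.

```bash
python3 -c "
from bench import job
print(job.hand_in())"
```

```text
the job is handed in; nothing more can be done
None
```

The carton is against the end stop, square and centred between the rails by my last camera fit (about x 0.145 m, y 0.000 m); the hand is clear and the job is handed in, though no verdict came back.

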